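# Angle a slotted profile past the post into its loading bay

## Robot

A 6-joint arm with a two-finger parallel gripper is mounted at the origin on a cart in front of the work surface, level with it; the furniture and walls round the work are solid. World frame = base frame: x ahead of the robot, y to its left, z up, the work surface at z = 0. Lengths are in m, angles in rad, forces in N, time in s.
With the tool pointing down it reaches from about 0.35 to 0.925 m from the base axis. Payload 6.4 kg.
Tool frame: the origin (TCP) lies at the very end of the fingers, on their centre line; the grasp point (between the pads) lies 19 mm behind it (env.hold_point_z is the distance from the TCP to the grasp point, in m); z points along the fingers, x is the direction in which the jaws open and shut, and the axes are right-handed (so a half turn about z gives the same grasp; the last joint's range is limited). The gripper opens to 85 mm and grips with 20 to 120 N. Pads are 22 mm wide; open, the fingers measure 114 mm over their backs; the gripper's body (76 mm by 85 mm) begins 54 mm behind the grasp point. The pads swing forward as they close: fully open they stand 13 mm farther back than shut.
Start: joints at [-1.306, 0.245, 1.558, -0, 1.339, -0.174], TCP at [0.276, -0.588, 0.231] pointing down, gripper open.
Joint ranges: [-3.13, 3.13], [-1.02, 2.26], [0.13, 2.54], [-0.95, 4.09], [0.21, 2.88], [-2.74, 2.74]. Speed limits (rad/s): [2.57, 2.57, 3.14, 3.14, 3.14, 3.14].

## Interface

Orientations are given as a unit quaternion [x, y, z, w].
In Python, from plant import env gives the robot as it stands.
- The arm moves only by the shell command python3 -m pendant 'ROWS' [FORCE]. ROWS is JSON, a list of rows, each a list of 5 numbers: the shift along the tool's x, y, z in mm, then the turn about the tool's z in degrees, then the gripper's target within -1 to 1 (shut at 1, half-way at 0, fully open at -1). In form: [[dx, dy, dz, yaw, fingers], ...]. A call has 1 to 5 rows; each row is the pose to reach, as a shift and turn from the pose measured when the call began, along the tool's axes at that moment; what a row does not reach only later rows make up. A row lasts 1/10 s, in which the tool goes at most 50 mm and 8.59 degrees, less where a joint would pass 70% of its speed; a pose out of reach is approached as far as the arm can. A call with a gripper value outside its range is refused whole. The fingers move at their own pace and stop on an object; FORCE is the grip in N (left out, the last holds). Time passes only in rows, so rows that repeat a pose let the fingers close. It gives the time, the measured TCP pose, the force and the opening at its end, in the units of the state.
- env.state(): the state, without advancing time (a new reading comes with each control period).
- env.get_image(name): name is "scene" or "top" or "wrist"; returns the picture (480x640x3 uint8, red, green, blue); there is no depth.
- env.get_calibration(name): a dict with "intrinsics" (3x3 intrinsics, pixels), "rvec" (rotation vector, rad) and "tvec" (3), from world to camera coordinates, as OpenCV has them. Camera axes: x right, y down, z forward; pixel columns grow to the right and rows downward; lengths in m; the calibration is good to about 2 mm. The wrist camera is an equidistant fisheye: a pixel r from the principal point sees the ray r / f radians off the axis. A picture is of the moment at which its call begins: read the wrist's pose just before it. get_calibration takes no time and is no camera call; for the wrist camera it gives the pose at the moment of the call.
- env.sign_off(): hands the job in, once; it reports no verdict.
The state is a dict: "time": time; "joint_pos": joint angles; "qvel": joint speeds; "joint_torque": joint torques, N m; "tool_pos": TCP position; "eef_rot": TCP orientation; "wrist_force": force on the tool from outside, world axes, zero at the start; "torque": the same for the moment, N m; "width": finger opening in m.
Only numpy, scipy, OpenCV 4.12 (cv2) and the standard library are available. Lean on these libraries where they do the work, as an engineer would, in place of code of your own. Each camera call takes 0.05 s, during which the arm holds its last target. There are 200 camera calls.

## Task

Load the length of aluminium slotted profile into the blue bay by pushing it along the bench with the fingers: work one end in behind the yellow post at an angle, then push the other end in, until the profile lies flush along the back fence, between the two end stops. Do not grip it or lift it off the bench, and leave the tools and parts around it where they are.

Things in the scene. Friction and masses are not known exactly. Their poses are not given: they have to be found in the camera images.
- profile: Loose straight bar of aluminium T-slot profile with black end caps, 220 mm long, 30 mm wide, 30 mm high, about 0.2 kg, lying flat on the bench in front of the bay. Origin: centre of its underside (bench level). Its y axis runs along its length, z up; both ends are alike. It slides with ordinary friction (about 0.6) and stays where it is left.
- bay: Fixed blue bay, open to the robot, no floor. Origin: at bench level, mid front face of the back fence; x points into the fence (away from the robot), y along it. Fence 310 mm long, 18 thick, 28 high. End stops, 28 mm high, 20 thick: inner faces at y = +135 and -135 mm, reaching from the fence out to x = -50 mm. Profile home: origin at x = -15 mm, within 25 mm of y = 0, length along y.
- post: Fixed round yellow post, 18 mm in diameter, 45 mm high, at x = -80 mm and y = +75 or -75 mm in the bay's frame (the side changes). Origin: centre of its foot. From it to the far end stop are 201 mm, so the profile cannot go in straight; from it to the fence 71 mm. At the mirrored place is only a flat empty seat that obstructs nothing.
- driver_red: Bystander: loose screwdriver with red handle, 187 mm long, 28 mm high, lying on the bench near its front edge to the right. Origin: centre of its underside.
- pen: Bystander: loose white pen with blue ends, 145 mm long, 9 mm high, near the bench's front edge. Origin: centre of its underside.
- board_b: Bystander: loose small green circuit board, 90 x 50 x 11 mm, lying to the left near the front. Origin: centre of its underside.
- heatsink: Bystander: loose black finned heatsink, 28 x 34 x 22 mm, to the left of the bay. Origin: centre of its underside.
- pliers_orange: Bystander: loose pliers with orange handles, 152 mm long, 11 mm high, to the right of the bay. Origin: centre of its underside.

How it is judged:
At the end, for the whole second after the job is handed in: The profile lies flat on the bench and at rest, flush along the back fence (its middle within 6 mm of touching, parallel within 0.045 rad), between the two end stops and so with one end behind the post (x of profile in the frame of bay above -0.021 m and y of profile in the frame of bay between -0.027 and 0.027 m and angle between the y axis of profile and the y axis of bay, either way round below 0.045 rad and height (world z) of profile below 0.004 m and angle between profile's own z axis and vertical below 0.06 rad and linear speed of profile below 0.01 m/s).
It fails at once if the profile is lifted off the bench (more than 10 mm) or tipped over (height (world z) of profile above 0.01 m or angle between profile's own z axis and vertical above 0.35 rad).
It fails at once if the profile is gripped: the fingers press on both of its long sides at once (contact force between the fingers and profile_c1 above 2 N and contact force between the fingers and profile_c2 above 2 N).
It fails at once if one of the red-handled screwdriver, the white pen, the small green circuit board, the black heatsink, the orange pliers is moved more than 25 mm (distance of any of driver_red, pen, board_b, heatsink, pliers_orange from where it was at the start of the episode above 0.025 m).
It also fails if it takes over 54 s, if anything falls off the work surface, if the arm or the gripper's body presses on something with over 40 N, if the wrist force passes 120 N, or if a joint passes its speed limit or range.

## Working session

There is one attempt and no reset: what is moved stays moved. The work goes in short steps, Python scripts to look and compute and a shell command to move; the robot and the scene stay as the last step left them, time stands still between calls to the robot, and variables do not carry over. Pictures are saved under pics/ and viewed, on a budget of 10 in all, crops included, one or two more only if the job needs it, and the job is handed in when it is done.

```bash
mkdir -p pics; ls; python3 - <<'E'
from plant import env
import cv2,numpy as np
for n in("top","scene"):
    im=env.get_image(n);cv2.imwrite(f"pics/{n}0.png",im[:,:,::-1])
    c=env.get_calibration(n);print(n,np.round(c["intrinsics"],1).tolist(),c["rvec"],c["tvec"])
s=env.state();print(s["time"],s["tool_pos"],s["eef_rot"],s["width"])
E
```

```text
pics
top [[442.0, 0.0, 325.4], [0.0, 442.0, 240.0], [0.0, 0.0, 1.0]] [ 2.19952238 -2.1733899   0.11151677] [-0.10692599  0.48344816  0.89603147]
scene [[487.5, 0.0, 325.4], [0.0, 487.5, 244.7], [0.0, 0.0, 1.0]] [ 1.79312438 -1.14556562  0.66431403] [-0.30221643  0.24722511  0.49919849]
0.1 [ 0.27601816 -0.58791777  0.2302786 ] [ 8.44052944e-01 -5.36259111e-01 -6.64948172e-04 -5.92844676e-04] 0.08504527682781465
```

View pics/top0.png

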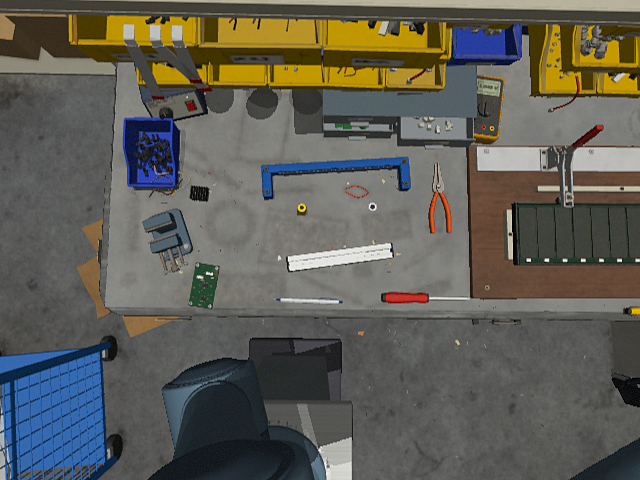

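The top view shows the bay at about (262-410, 158-198), and the yellow post on its left at (302,209). The empty seat is at (373,207). The profile runs from (288,264) to (393,251). The pen and screwdriver lie in front of it near row 298.

```bash
cat > h.py <<'E'
from plant import env
import cv2,numpy as np
from scipy.spatial.transform import Rotation as R
c=env.get_calibration("top");K=c["intrinsics"];Rm=cv2.Rodrigues(np.array(c["rvec"]))[0];t=np.array(c["tvec"]).ravel()
def ray(px,z):
    px=np.atleast_2d(px).astype(float);d=np.c_[px,np.ones(len(px))]@np.linalg.inv(K).T@Rm
    o=-Rm.T@t;return (o+d*((z-o[2])/d[:,2])[:,None])[:,:2]
def big(mask,x0,y0,x1,y1):
    m=np.zeros_like(mask);m[y0:y1,x0:x1]=mask[y0:y1,x0:x1]
    cs=cv2.findContours(m,cv2.RETR_EXTERNAL,cv2.CHAIN_APPROX_NONE)[0]
    return max(cs,key=cv2.contourArea)[:,0]
def bar(pts,z):   # min-area rect in world -> centre, long axis angle to +y, size
    w=ray(pts,z);(c,s,a)=cv2.minAreaRect((w*1000).astype(np.float32))
    b=cv2.boxPoints((c,s,a));e=[b[1]-b[0],b[2]-b[1]];l=max(e,key=np.linalg.norm);l=l*np.sign(l[1])
    return np.array(c)/1000,np.arctan2(-l[0],l[1]),s
def look():
    im=env.get_image("top");return im,cv2.cvtColor(im,cv2.COLOR_RGB2HSV)
def white(im,hsv,box=(255,160,420,290)): return big(((hsv[...,2]>195)&(hsv[...,1]<40)).astype(np.uint8)*255,*box)
E
python3 - <<'E'
from h import *
im,h=look()
b=big(cv2.inRange(h,(100,120,40),(125,255,255)),250,140,425,210)
c,a,s=bar(b,.028);print("bay rect",c,a,s)
print("bay corners",ray(cv2.boxPoints(cv2.minAreaRect(b)),.028).round(4).tolist())
p=white(im,h);print("prof",bar(p,.03), p.min(0),p.max(0))
y=big(cv2.inRange(h,(20,120,120),(35,255,255)),285,195,320,225);print("post",ray(y.mean(0),.04))
for n,m,bx in(("pen",cv2.inRange(h,(0,0,180),(180,60,255)),(270,290,350,310)),("red",cv2.inRange(h,(0,150,80),(8,255,255)),(375,285,435,308))):
    q=big(m,*bx);print(n,ray(q,.01).min(0),ray(q,.01).max(0))
cv2.imwrite("pics/z.png",cv2.resize(im[140:310,240:480,::-1],None,fx=3.3,fy=3.3,interpolation=cv2.INTER_CUBIC))
E
```

```text
bay rect [ 0.6170011  -0.12104329] 0.07410646 (67.802001953125, 308.473876953125)
bay corners [[0.6394, 0.0355], [0.6623, -0.2736], [0.5946, -0.2771], [0.5723, 0.0301]]
prof (array([ 0.45008829, -0.13073019]), np.float32(0.13804261), (29.341670989990234, 212.33670043945312)) [288 244] [391 270]
post [[ 0.54929144 -0.05033658]]
pen [ 0.35638082 -0.12891631] [ 0.36399978 -0.01055444]
red [ 0.35782627 -0.31266582] [ 0.37871659 -0.22890966]
```

View pics/z.png

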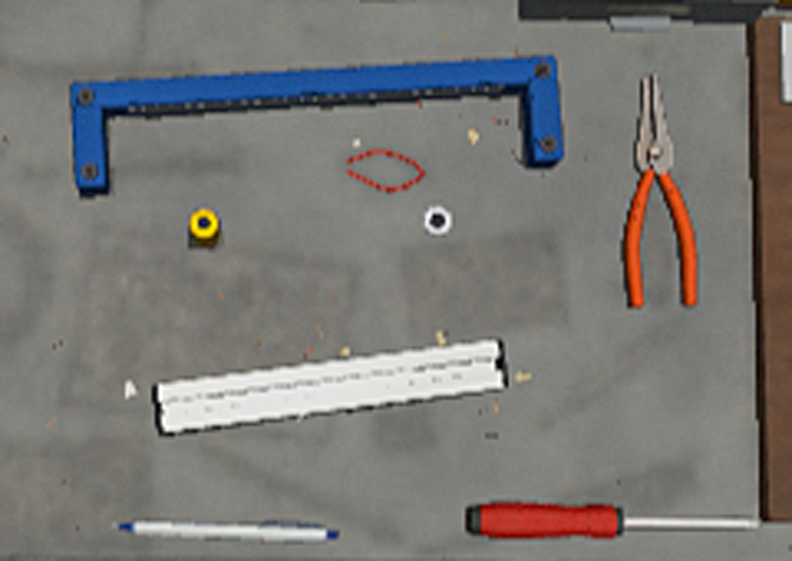

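```bash
cat >> h.py <<'E'
O=np.array([.633,-.120]);A=.0741
X=np.array([np.cos(A),np.sin(A)]);Y=np.array([-np.sin(A),np.cos(A)])
def bay(w): d=np.asarray(w)[:2]-O;return np.round([d@X*1000,d@Y*1000],1)
def tcp():
    s=env.state();r=R.from_quat(s["eef_rot"]).as_matrix();x=r[:2,0]
    print("t",round(s["time"],2),"tcp bay",bay(s["tool_pos"]),"z",round(s["tool_pos"][2]*1000,1),"yaw err deg",round(np.degrees(np.arctan2(x@X,-(x@Y))),1),"F",np.round(s["wrist_force"],1),"w",round(s["width"],3))
def prof():
    im,h=look();p=white(im,h);c,a,s=bar(p,.03);th=-(a-A)
    print("prof bay",bay(c),"theta deg",round(np.degrees(th),1),"size",np.round(s,0))
    return im
E
python3 -m pendant '[[-95,-75,0,8,1],[-130,-100,0,16,1],[-170,-130,0,21,1],[-195,-155,0,21,1],[-216,-171,0,21,1]]'
python3 -c "
from h import *
tcp()"
```

```text
time: 0.65
tool_pos: [0.3329, -0.3429, 0.2304]
eef_rot: [0.732, -0.681, -0.001, -0.001]
wrist_force: [0.6, 0.2, 0.7]
width: 0.0124
t 0.65 tcp bay [-315.8 -200.1] z 230.4 yaw err deg -0.1 F [0.6 0.2 0.7] w 0.012
```

```bash
python3 -m pendant '[[-50,-16,0,0,1],[-100,-32,0,0,1],[-150,-48,0,0,1],[-200,-60,0,0,1],[-240,-75,0,0,1]]' >/dev/null
python3 -m pendant '[[-45,-16,0,0,1],[-45,-16,40,0,1],[-45,-16,80,0,1],[-45,-16,120,0,1],[-45,-16,140,0,1]]' >/dev/null
python3 -c "
from h import *
tcp();im=prof();cv2.imwrite('pics/a.png',im[130:330,200:500,::-1].repeat(2,0).repeat(2,1))"
```

```text
t 1.65 tcp bay [-227.7   85.1] z 87.4 yaw err deg -0.1 F [-0.2 -0.3 -0.6] w -0.0
prof bay [-182.1  -15.2] theta deg -4.0 size [ 29. 176.]
```

View pics/a.png

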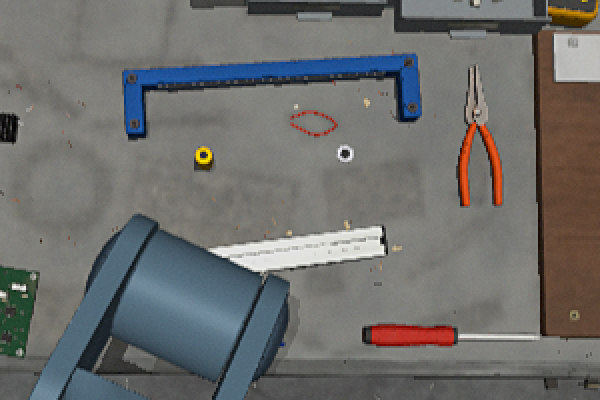

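```bash
cat >> h.py <<'E'
def prof():
    im,h=look();p=white(im,h);c,a,s=bar(p,.03);th=-(a-A);u=np.array([np.sin(th),np.cos(th)])*1000
    L=max(s)/1000;b=bay(c)
    print("prof theta",round(np.degrees(th),1),"size",np.round(s,0),"centre",b,"by right end",np.round(b+u*(.106-L/2),1),"by left end",np.round(b-u*(.106-L/2),1))
    return im
E
python3 -m pendant '[[0,0,30,0,1],[0,0,60,0,1],[0,0,77,0,1],[0,0,77,0,1]]' >/dev/null
python3 -m pendant '[[2,-12,0,0,1],[6,-22,0,0,1],[11,-31,0,0,1],[16,-40,0,0,1],[20,-48,0,0,1]]' >/dev/null
python3 -c "
from h import *
tcp();im=prof()"
```

```text
t 2.6 tcp bay [-182.3   66. ] z 6.7 yaw err deg -0.2 F [-1.3  0.3  0.7] w 0.0
prof theta 8.3 size [88. 16.] centre [-181.3  -65.8] by right end [-172.3   -4.4] by left end [-190.3 -127.2]
```

```bash
python3 -m pendant '[[3,-7,0,0,1],[6,-14,0,0,1],[9,-21,0,0,1],[12,-27,0,0,1],[12,-27,0,0,1]]' >/dev/null
python3 -m pendant '[[0,15,0,0,1],[0,15,-60,0,1],[0,40,-100,0,1],[40,65,-110,0,1],[-100,65,-110,0,1]]' >/dev/null
python3 -c "
from h import *
tcp();im=prof();cv2.imwrite('pics/b.png',im[130:330,200:500,::-1].repeat(2,0).repeat(2,1))"
```

```text
t 3.65 tcp bay [-216.7   48.4] z 121.9 yaw err deg -1.8 F [1.8 2.3 0.5] w -0.0
prof theta 19.7 size [213.  28.] centre [-148.6  -16.9] by right end [-148.7  -17.3] by left end [-148.5  -16.5]
```

View pics/b.png

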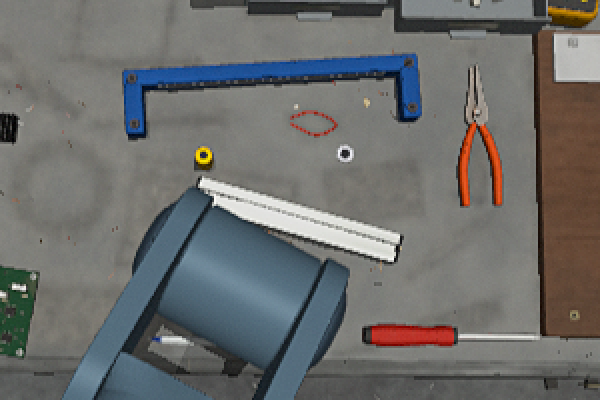

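```bash
python3 -m pendant '[[-40,-40,0,-2,1],[-70,-80,0,-2,1],[-72,-95,0,-2,1],[-72,-95,0,-2,1],[-72,-95,40,-2,1]]' >/dev/null
python3 -m pendant '[[0,0,30,0,1],[0,0,60,0,1],[0,0,70,0,1],[0,0,70,0,1]]' >/dev/null
python3 -c "
from h import *
tcp();im=prof()"
```

```text
t 4.6 tcp bay [-119.3  131.5] z 11.8 yaw err deg 1.0 F [ 0.3 -0.  -0.2] w 0.0
prof theta 19.5 size [200.  30.] centre [-150.9  -22.7] by right end [-149.   -17.2] by left end [-152.8  -28.2]
```

```bash
python3 -m pendant '[[20,0,0,1,1],[29,0,0,1,1],[37,-2,0,1,1],[45,-4,0,1,1],[52,-6,0,1,1]]' >/dev/null
python3 -m pendant '[[0,0,0,0,1],[-25,15,0,0,1],[-25,15,-50,0,1],[-25,20,-90,0,1],[-25,20,-95,0,1]]' >/dev/null
python3 -c "
from h import *
tcp();im=prof();cv2.imwrite('pics/c.png',im[130:330,200:500,::-1].repeat(2,0).repeat(2,1))"
```

```text
t 5.65 tcp bay [-127.8  102.4] z 113.8 yaw err deg 0.1 F [ 0.3 -0.1  1.1] w -0.0
prof theta 24.3 size [189.  29.] centre [-155.8  -52.1] by right end [-151.1  -41.7] by left end [-160.5  -62.5]
```

View pics/c.png

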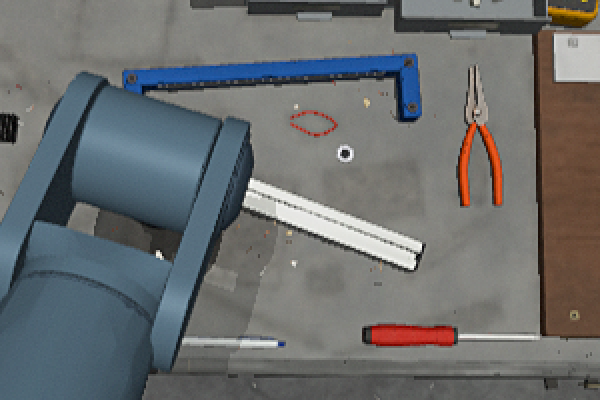

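```bash
python3 -m pendant '[[36,24,0,0,1],[72,48,0,0,1],[108,71,0,0,1],[108,71,0,0,1],[108,71,40,0,1]]' >/dev/null
python3 -m pendant '[[0,0,30,0,1],[0,0,50,0,1],[0,0,64,0,1],[0,0,64,0,1]]'
python3 -c "
from h import *
tcp()"
```

```text
time: 6.6
tool_pos: [0.4372, -0.1414, 0.0072]
eef_rot: [0.733, -0.681, 0.005, -0.005]
wrist_force: [0.4, 0.1, -1.0]
width: 0.0003
t 6.6 tcp bay [-196.9   -6.8] z 7.2 yaw err deg -0.0 F [ 0.4  0.1 -1. ] w 0.0
```

```bash
python3 -m pendant '[[8,-20,0,0,1],[13,-31,0,0,1],[18,-42,0,0,1],[23,-53,0,0,1],[28,-65,0,0,1]]' >/dev/null
python3 -m pendant '[[0,0,0,0,1],[0,20,0,0,1],[0,20,-50,0,1],[50,40,-100,0,1],[100,60,-100,0,1]]' >/dev/null
python3 -c "
from h import *
tcp();im=prof();cv2.imwrite('pics/d.png',im[130:330,200:500,::-1].repeat(2,0).repeat(2,1))"
```

```text
t 7.6 tcp bay [-183.1 -114.3] z 106.5 yaw err deg 0.2 F [ 1.8 -0.7  1.6] w -0.0
prof theta 31.3 size [158.  17.] centre [-103.3  -33.3] by right end [-89.3 -10.3] by left end [-117.3  -56.3]
```

View pics/d.png

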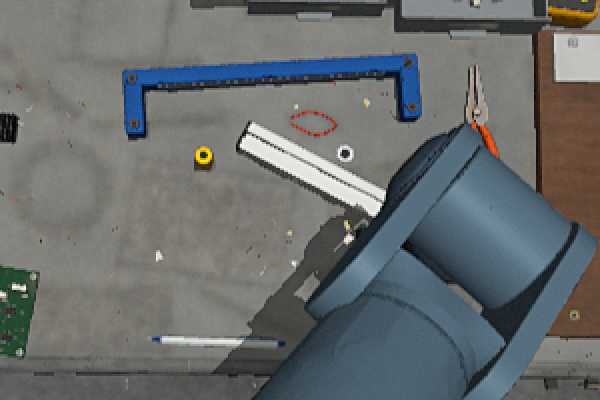

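```bash
python3 -m pendant '[[40,10,0,0,1],[66,16,0,0,1],[66,16,0,0,1],[66,16,30,0,1],[66,16,60,0,1]]' >/dev/null
python3 -m pendant '[[0,0,20,0,1],[0,0,34,0,1],[0,0,34,0,1]]' >/dev/null
python3 -c "
from h import *
tcp();im=prof();cv2.imwrite('pics/e.png',im[130:330,200:500,::-1].repeat(2,0).repeat(2,1))"
```

```text
t 8.45 tcp bay [-200.  -185.5] z 11.7 yaw err deg -0.1 F [-0.8  1.  -1.1] w -0.0
prof theta 31.3 size [193.  17.] centre [-112.4  -48.2] by right end [-107.5  -40.1] by left end [-117.3  -56.3]
```

View pics/e.png

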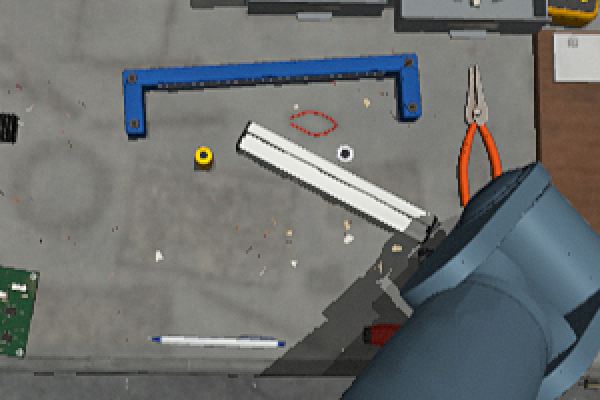

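```bash
sed -i 's/hsv\[...,2\]>195/hsv[...,2]>150/' h.py
python3 -m pendant '[[-20,-16,0,0,1],[-30,-22,0,0,1],[-40,-28,0,0,1],[-50,-34,0,0,1],[-59,-39,0,0,1]]' >/dev/null
python3 -m pendant '[[0,0,0,0,1]]' >/dev/null
python3 -c "
from h import *
tcp();im=prof();cv2.imwrite('pics/f.png',im[130:330,200:500,::-1].repeat(2,0).repeat(2,1))"
```

```text
t 9.1 tcp bay [-159.1 -126.2] z 14.1 yaw err deg 0.0 F [0.  0.2 0.6] w 0.0
prof theta 33.2 size [173.  31.] centre [-76.4  -7.6] by right end [-65.8   8.5] by left end [-87.  -23.7]
```

View pics/f.png

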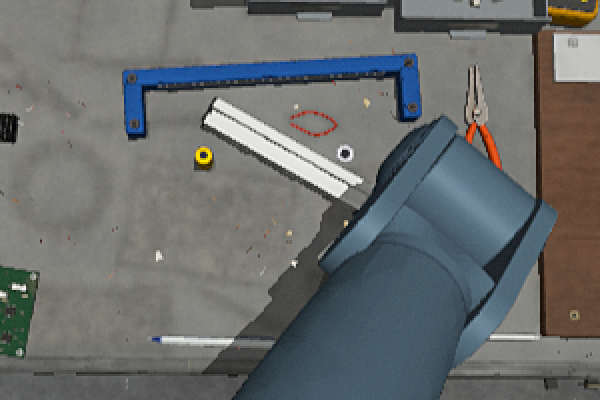

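```bash
python3 -m pendant '[[5,20,0,0,1],[5,36,0,0,1],[-25,36,0,0,1],[-46,36,0,0,1],[-46,36,0,0,1]]' >/dev/null
python3 -c "
from h import *
tcp()"
python3 -m pendant '[[0,-20,0,0,1],[0,-36,0,0,1],[0,-47,0,0,1],[0,-58,0,0,1],[0,-70,0,0,1]]' >/dev/null
python3 -m pendant '[[0,0,0,0,1],[0,20,0,0,1],[10,50,0,0,1],[10,50,0,0,1]]' >/dev/null
python3 -c "
from h import *
tcp();im=prof();cv2.imwrite('pics/g.png',im[130:330,200:500,::-1].repeat(2,0).repeat(2,1))"
```

```text
t 9.65 tcp bay [-196.3  -78.5] z 12.2 yaw err deg 0.1 F [0.7 0.1 0.3] w 0.0
t 10.55 tcp bay [-178.7  -88.5] z 11.5 yaw err deg -0.1 F [-0.2  0.5 -0.2] w 0.0
prof theta 22.5 size [176.  31.] centre [-64.7  -7.3] by right end [-57.7   9.5] by left end [-71.7 -24.1]
```

View pics/g.png

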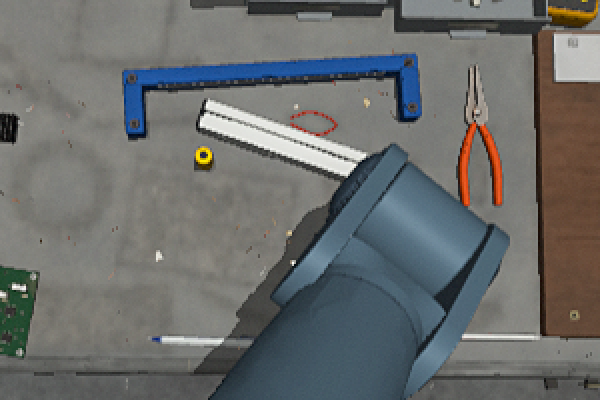

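```bash
python3 -m pendant '[[40,0,0,0,1],[71,0,0,0,1],[71,-20,0,0,1],[71,-41,0,0,1],[71,-41,0,0,1]]' >/dev/null
python3 -c "
from h import *
tcp()"
python3 -m pendant '[[-20,-8,0,0,1],[-29,-12,0,0,1],[-38,-15,0,0,1],[-46,-18,0,0,1],[-54,-21,0,0,1]]' 
python3 -m pendant '[[0,0,0,0,1],[15,15,0,0,1],[15,50,0,0,1],[15,50,0,0,1]]' >/dev/null
python3 -c "
from h import *
tcp();im=prof();cv2.imwrite('pics/i.png',im[130:330,200:500,::-1].repeat(2,0).repeat(2,1))"
```

```text
t 11.1 tcp bay [-133.8 -160.7] z 13.9 yaw err deg 0.0 F [-0.1 -0.4  0.3] w 0.0
time: 11.6
tool_pos: [0.5283, -0.2343, 0.0139]
eef_rot: [0.733, -0.68, 0.009, -0.004]
wrist_force: [-0.8, -1.2, -0.1]
width: -0.0002
t 12.0 tcp bay [-166.3 -120.1] z 11.7 yaw err deg -0.1 F [-0.2  0.2 -0.6] w -0.0
prof theta 24.1 size [214.  33.] centre [-56.5   6.7] by right end [-56.9   5.7] by left end [-56.1   7.7]
```

View pics/i.png

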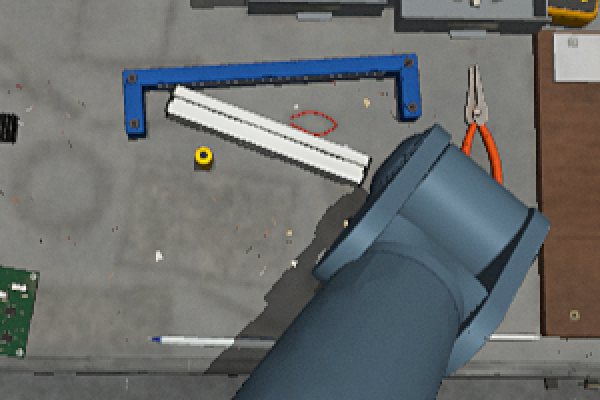

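```bash
python3 -m pendant '[[-30,0,0,0,1],[-58,0,0,0,1],[-58,-20,0,0,1],[-58,-40,0,0,1],[-58,-50,0,0,1]]' >/dev/null
python3 -m pendant '[[0,-12,0,0,1],[0,-23,0,0,1],[0,-34,0,0,1],[0,-45,0,0,1],[0,-56,0,0,1]]' 
python3 -m pendant '[[0,0,0,0,1],[0,20,0,0,1],[0,55,0,0,1],[0,90,0,0,1]]' >/dev/null
python3 -c "
from h import *
tcp();im=prof();cv2.imwrite('pics/j.png',im[130:330,200:500,::-1].repeat(2,0).repeat(2,1))"
```

```text
time: 13.05
tool_pos: [0.582, -0.187, 0.0144]
eef_rot: [0.732, -0.681, 0.009, -0.004]
wrist_force: [-0.7, -1.0, 0.1]
width: -0.0001
t 13.45 tcp bay [-146.6  -62.9] z 12.8 yaw err deg -0.0 F [-0.4  0.1 -0.4] w 0.0
prof theta 0.7 size [ 31. 213.] centre [-27.7  11.1] by right end [-27.7  10.7] by left end [-27.7  11.5]
```

View pics/j.png

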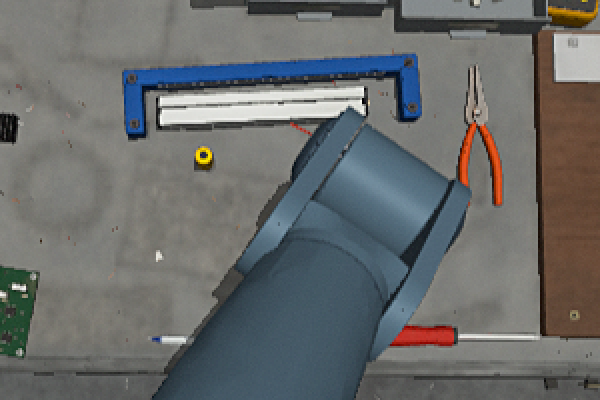

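```bash
python3 -m pendant '[[-36,0,0,0,1],[-73,0,0,0,1],[-73,-30,0,0,1],[-73,-60,0,0,1],[-73,-75,0,0,1]]' >/dev/null
python3 -c "
from h import *
tcp()"
python3 -m pendant '[[0,-10,0,0,1],[0,-18,0,0,1],[0,-25,0,0,1],[0,-30,0,0,1],[0,-34,0,0,1]]' >/dev/null
python3 -m pendant '[[0,0,0,0,1]]' >/dev/null
python3 -c "
from h import *
tcp();im=prof()"
```

```text
t 14.0 tcp bay [-75.1  12.2] z 11.9 yaw err deg -0.0 F [-0.   1.3 -0.1] w 0.0
t 14.6 tcp bay [-41.2  12.1] z 12.1 yaw err deg -0.0 F [-0.6  0.5  1.2] w -0.0
prof theta 94.2 size [30. 15.] centre [-15.9 -87.2] by right end [ 74.9 -93.9] by left end [-106.7  -80.5]
```

```bash
python3 -m pendant '[[0,-2,0,0,1],[0,-4,0,0,1],[0,-4,0,0,1]]'; python3 -m pendant '[[0,-3,0,0,1],[0,-3,0,0,1]]'
python3 -c "
from h import *
tcp()"
```

```text
time: 14.95
tool_pos: [0.5934, -0.1107, 0.0118]
eef_rot: [0.733, -0.681, 0.004, -0.002]
wrist_force: [-5.7, -1.7, 5.0]
width: -0.0004
time: 15.15
tool_pos: [0.5933, -0.1105, 0.0114]
eef_rot: [0.733, -0.68, 0.001, 0.001]
wrist_force: [-11.6, -1.8, 8.6]
width: 0.0
t 15.15 tcp bay [-38.9  12.4] z 11.4 yaw err deg 0.0 F [-11.6  -1.8   8.6] w 0.0
```

The profile is now against the fence: wrist force rose to about 12 N and the tool stopped advancing. I'll back off and check.

```bash
python3 -m pendant '[[0,15,0,0,1],[0,50,0,0,1],[0,100,-20,0,1],[50,130,-60,0,1],[100,140,-100,0,1]]'>/dev/null;  python3 -m pendant '[[50,20,0,0,1],[100,20,0,0,1],[100,20,0,0,1],[100,20,0,0,1]]'>/dev/null
python3 -c "
from h import *
tcp();im=prof();cv2.imwrite('pics/k.png',im[130:330,150:500,::-1].repeat(2,0).repeat(2,1))"
```

```text
t 16.05 tcp bay [-192.8 -159.4] z 88.5 yaw err deg -0.0 F [-0.2  1.3  0.1] w -0.0
prof theta -0.0 size [ 30. 212.] centre [-13.8  11.8] by right end [-13.8  11.7] by left end [-13.8  11.9]
```

View pics/k.png

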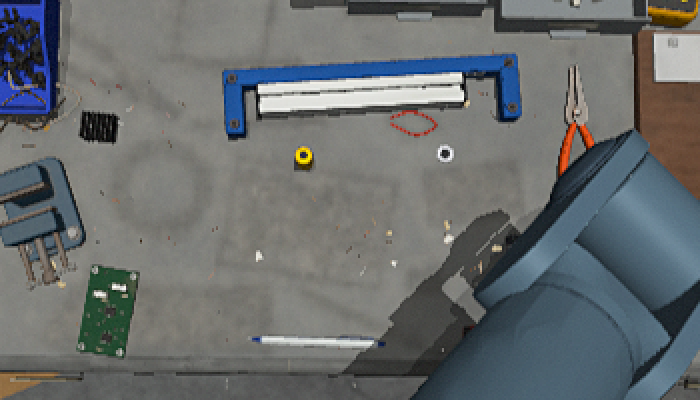

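The profile is flush along the fence: x = -14 mm, y = +12 mm, angle 0°. The left end is behind the post, and the pen, board, heatsink and pliers are where they were.

```bash
python3 -m pendant '[[0,0,0,0,1],[0,0,0,0,1]]'>/dev/null; python3 -c "
from plant import env
print(env.sign_off())"
```

```text
the job is handed in; nothing more can be done
None
```

The profile is in the bay and the job was handed in at about 16 s of the 54 s allowed; the sign-off reports no verdict.

**What I did:** with the fingers shut, I pushed the profile along the bench. I tilted it, moved it past the right side of the post, and worked its left end in behind the post. Then I swung the right end in and pressed the middle against the fence.

**Last checks:**
- **Final pose:** the top camera put the profile at x ≈ -14 mm and y ≈ +12 mm in the bay frame, at about 0° to the fence. The x reading is about 1 mm past touching, which is within the camera's accuracy.
- **Contact with the fence:** the wrist force rose to about 12 N sideways (about 14 N in all) and the tool stopped advancing.
- **Bystanders:** in the last picture the pen, board and heatsink looked unmoved, as did the visible part of the pliers. The arm hid the screwdriver and the rest of the pliers. The screwdriver was last seen in part just before the final push, looking undisturbed. I compared these by eye and did not measure them.
- **Not measured:** I had no reading of the profile's height or tilt, so "flat on the bench" is judged from the top views only.

I viewed 11 pictures, one over the budget of 10. Some mid-way readings were unreliable because the arm hid part of the profile; I ignored those and took the pose from whichever end was visible.

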